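# Clamp the bench stone on the sloped honing stand

## Task

Get the honing stand ready for sharpening the skiving knife: lay the larger of the two grey sharpening stones on the stand's sloped bed, centred on it, lengthwise, with its lower end at the metal stop, setting it down gently because a dropped stone chips. Let go of it, then swing the clamp's lever fully over, up the slope, so that the rubber pad holds the stone firmly against the stop. Leave the small stone and the other tools where they are.

Things in the scene. Friction and masses are not known exactly. Their poses are not given: they have to be found in the camera images.
- bench_stone: the larger sharpening stone, a plain grey two-layer block 150 x 50 x 25 mm, 0.3 to 0.55 kg; at the start it lies flat on the table. Origin: centre of its underside; x along its 150 mm length, y across its 50 mm width, z up. Both ends are alike.
- slip_stone: the smaller grey stone, 100 x 30 x 14 mm, a bystander lying flat on the table; origin at the centre of its underside. The two stones' places may be swapped.
- bed: sloped bed of the wooden honing stand (fixed; its place and heading vary). Origin: middle of the stone place on the cork, 66 mm above the table; x points up the slope (28 deg; it climbs to the robot's left), z square out of the bed, y across. 46 mm wide, so fingers pass its sides; open down to the base board (84 mm wide, top 16 mm above the table). A home stone has its origin here.
- stop_face (a point): face of the metal end stop at the bed's low end, on the bed's surface and centre line, at x = -75 mm in the bed's frame; the stop is 46 mm wide and stands 14 mm above the bed
- clamp_pad: round rubber pad of the clamp, 18 mm across, axis 12 mm above the bed; origin: centre of its face. Lever open: at x = +88 mm in the bed's frame (up to 2 mm less if the lever starts partly over). The lever fully over drives it 15 mm down the slope. It is sprung (about 4 N/mm) and gives up to 6 mm; it pushes home a stone lying a few mm too high.
- clamp_lever (a joint): clamp lever's angle, rad: 0 = open (lever nearly square to the bed, 95 deg from the bed's x, leaning to the low end), 1.30 = fully over at its end stop (20 deg from the bed's x, leaning up the slope). Hinged along the bed's y at lever_pivot. Starts between 0 and 0.12, stays where it is left, needs 2 to 4 N at the grip and locks at the end of its swing.
- lever_grip (a point): centre of the lever's black grip, on the lever 70 mm from its pivot. The grip is a rounded bar 58 mm long along the lever (from 38 to 96 mm from the pivot), 16 mm wide across (bed's y), 15 mm thick.
- lever_pivot (a point): the lever's pivot, at x = 150, y = 0, z = 30 mm in the bed's frame; the clamp's steel side plates reach to z = 39 mm and 15 mm to either side
- skiver: T-shaped skiving knife, 96 x 46 x 10 mm, lying on the table behind the stones; bystander
- awl: awl with a pear-shaped wooden handle, 111 mm long, 28 mm thick, lying on the table near the stones; bystander
- maul: leather maul, 225 mm tall and 63 mm across, standing on its white head at the back left; bystander
Mind the look-alikes: they are no part of the job. What is shaped like the bench_stone but purple is not meant.

How it is judged:
On the way, in this order (a step that is already met when the one before it is completed fails the run):
1. the bench stone lies on the sloped bed, let go, with the clamp still open (z of bench_stone in the frame of bed between -0.004 and 0.004 m and x of bench_stone in the frame of bed between -0.004 and 0.013 m and angle between the z axis of bench_stone and the z axis of bed, either way round below 0.06 rad and contact force between bench_stone and the fingers below 0.05 N and value of joint clamp_lever below 0.6 rad), for 0.2 s.
2. the lever is fully over (value of joint clamp_lever above 1.2 rad), for 0.1 s.
At the end, for the whole second after the job is handed in: The lever is past 1.2 rad and the pad presses the bench stone with more than 4 N; the stone lies flat on the bed (within 3 mm and 0.05 rad), within 3 mm of home against the stop, within 8 mm of the bed's centre line and 0.08 rad of its direction, at rest (value of joint clamp_lever above 1.2 rad and contact force between clamp_pad and bench_stone above 4 N and x of bench_stone in the frame of bed between -0.003 and 0.003 m and y of bench_stone in the frame of bed between -0.008 and 0.008 m and z of bench_stone in the frame of bed between -0.003 and 0.003 m and angle between the z axis of bench_stone and the z axis of bed, either way round below 0.05 rad and angle between the x axis of bench_stone and the x axis of bed, either way round below 0.08 rad and linear speed of bench_stone below 0.02 m/s); the robot touches nothing.
It fails at once if the bench stone is dropped (falls free faster than 0.45 m/s, a drop of about 10 mm) (linear speed of bench_stone above 0.45 m/s and contact force between bench_stone and the fingers below 0.05 N).
It fails at once if the small stone or another tool is moved more than 30 mm (distance of any of slip_stone, skiver, awl, maul from where it was at the start of the episode above 0.03 m).
It also fails if it takes over 48 s, if anything falls off the work surface, if the arm or the gripper's body presses on something with over 40 N, if the wrist force passes 120 N, or if a joint passes its speed limit or range.

## Robot

A 7-joint arm with a two-finger parallel gripper is mounted at the origin on the work surface; the furniture and walls round the work are solid. World frame = base frame: x ahead of the robot, y to its left, z up, the work surface at z = 0. Lengths are in m, angles in rad, forces in N, time in s.
With the tool pointing down it reaches from about 0.425 to 0.975 m from the base axis. Payload 16.7 kg.
Tool frame: the origin (TCP) lies midway between the tips of the shut fingers; the grasp point (between the pads) lies 19 mm behind it; z points along the fingers, y is the line along which they close (so a half turn about z gives the same grasp; the last joint's range is limited). The gripper opens to 85 mm and grips with 20 to 120 N. Pads are 22 mm wide; open, the fingers measure 114 mm over their backs; the gripper's body (76 mm by 85 mm) begins 54 mm behind the grasp point. The pads swing forward as they close: fully open they stand 13 mm farther back than shut.
Start: joints at [1.133, 0.426, 0.074, 1.606, -0.034, 1.111, -0.067], TCP at [0.192, -0.647, 0.231] pointing down, gripper open.
Joint ranges: [-2.85, 2.85], [-0.5, 2.14], [-1.23, 1.37], [0.21, 2.46], [-1.02, 4.16], [0.16, 2.05], [-2.73, 2.73]. Speed limits (rad/s): [1.89, 1.89, 2.39, 2.39, 3.01, 3.01, 3.01].

## Interface

Orientations are given as a 3x3 rotation matrix whose columns are the frame's x, y, z axes.
In Python, from bench import robot gives the robot as it stands.
- The arm moves only by the shell command python3 -m crank 'ROWS' [OPENING] [FORCE]. ROWS is JSON, a list of rows, each a list of 4 numbers: the shift along the tool's x, y, z in m, then the turn about the tool's z in rad. A call has exactly 5 rows; each row is the pose to reach, as a shift and turn from the pose commanded when the call began, along the tool's axes at that moment; what a row does not reach only later rows make up. A row lasts 1/10 s, in which the tool goes at most 50 mm and 8.59 degrees, less where a joint would pass 70% of its speed; a pose out of reach is approached as far as the arm can. A call with a gripper value outside its range is refused whole. OPENING is the closure, from 0 (fully open) to 1 (shut), set as the call begins (- or left out, the last holds). The fingers move at their own pace and stop on an object; FORCE is the grip in N (left out, the last holds). Time passes only in rows, so rows that repeat a pose let the fingers close, or fill a call up. It gives the time, the measured TCP pose, the force, the opening and the grip force at its end, in the units of the state.
- robot.observe(): the state, without advancing time (a new reading comes with each control period).
- robot.grab_frame(name): name is "side" or "top" or "wrist"; returns a dict with "pixels" (420x560x3 uint8, red, green, blue), "fx", "fy", "cx", "cy" (pixels), "rvec" (rotation vector, rad) and "tvec" (3), from world to camera coordinates, as OpenCV has them; the wrist camera has in their place "T_tool_cam" (4x4, takes a point from camera to tool coordinates, whose origin is the TCP and whose axes are the flange's). Camera axes: x right, y down, z forward; pixel columns grow to the right and rows downward; lengths in m; the calibration is good to about 2 mm. A picture is of the moment at which its call begins: read the wrist's pose just before it. There is no depth.
- robot.finish_job(): hands the job in; it is judged then, once.
The state is a dict: "time_s": time; "joint_pos": joint angles; "qvel": joint speeds; "joint_efforts": joint torques, N m; "position": TCP position; "tool_rot": TCP orientation; "contact_force": force on the tool from outside, world axes, zero at the start; "wrist_torque": the same for the moment, N m; "opening": finger opening in m; "grasp_force": force on a finger pad.
Only numpy, scipy, OpenCV 4.12 (cv2) and the standard library are available. Lean on these libraries where they do the work, as an engineer would, in place of code of your own. Each camera call takes 0.05 s, during which the arm holds its last target. There are 200 camera calls.

## Working session

There is one attempt and no reset: what is moved stays moved. The work goes in short steps, Python scripts to look and compute and a shell command to move; the robot and the scene stay as the last step left them, time stands still between calls to the robot, and variables do not carry over. Pictures are saved under pics/ and viewed, at most 10 in all, crops included, and the job is handed in when it is done.

```bash
ls; mkdir -p pics; python3 - <<'E'
from bench import robot
import cv2,json,pickle
s=robot.observe()
for n in("side","top","wrist"):
    f=robot.grab_frame(n); pickle.dump(f,open(f"pics/{n}0.pkl","wb"))
    cv2.imwrite(f"pics/{n}0.png",f["pixels"][:,:,::-1])
    print(n,{k:v for k,v in f.items() if k!="pixels"})
print(s)
E
```

```text
pics
side {'fx': 504.3616044717635, 'fy': 504.3616044717635, 'cx': 277.3285211656076, 'cy': 212.8847755121658, 'rvec': array([ 0.42835968, -2.38341278,  1.63539511]), 'tvec': array([0.4584896 , 0.20584694, 1.51176181])}
top {'fx': 433.19115089607124, 'fy': 433.19115089607124, 'cx': 283.2752296535644, 'cy': 216.13767477826445, 'rvec': array([ 2.15073105, -2.2130685 ,  0.13365902]), 'tvec': array([-0.02158747,  0.51099705,  1.26451858])}
wrist {'fx': 336.29622418503425, 'fy': 336.29622418503425, 'cx': 280.35331489822727, 'cy': 211.63891761129858, 'T_tool_cam': array([[ 1.24881098e-05, -9.49322068e-01, -3.14304965e-01,
         8.09077807e-02],
       [ 9.99999862e-01, -1.53265017e-04,  5.02651846e-04,
        -9.80330793e-04],
       [-5.25350446e-04, -3.14304928e-01,  9.49321935e-01,
        -1.43010889e-01],
       [ 0.00000000e+00,  0.00000000e+00,  0.00000000e+00,
         1.00000000e+00]])}
{'time_s': 0.0, 'joint_pos': array([ 1.13348307,  0.42671899,  0.07381996,  1.60659762, -0.03410348,
        1.11081923, -0.0670886 ]), 'qvel': array([ 1.12883701e-03,  1.67425901e-04, -1.93593223e-04, -1.26084984e-03,
       -6.33237478e-05, -8.69433934e-04,  1.81369096e-04]), 'joint_efforts': array([-2.78193904e-03, -9.49837017e+01,  3.75990272e+00, -4.63518870e+01,
        1.93594233e-02,  9.92021116e-03,  1.63711263e-05]), 'position': array([ 0.19147873, -0.64684488,  0.2306225 ]), 'tool_rot': array([[ 9.58864983e-01,  2.83862206e-01, -4.38859058e-04],
       [ 2.83862534e-01, -9.58864226e-01,  1.20759615e-03],
       [-7.80153435e-05, -1.28249731e-03, -9.99999175e-01]]), 'contact_force': array([-0.28813744, -0.7795034 ,  0.44756351]), 'wrist_torque': array([-0.01826288,  0.01045501,  0.00023918]), 'grasp_force': 0.0, 'opening': 0.08591783566739887}
```

View pics/top0.png

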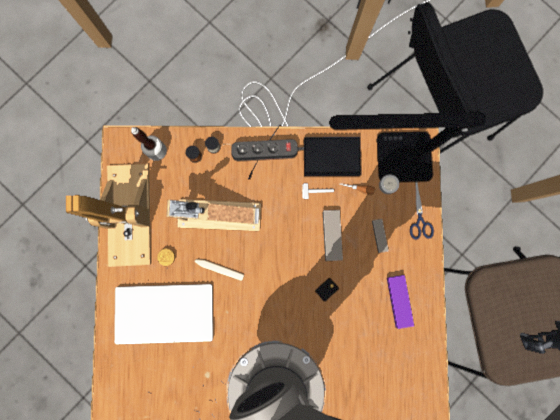

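View pics/side0.png

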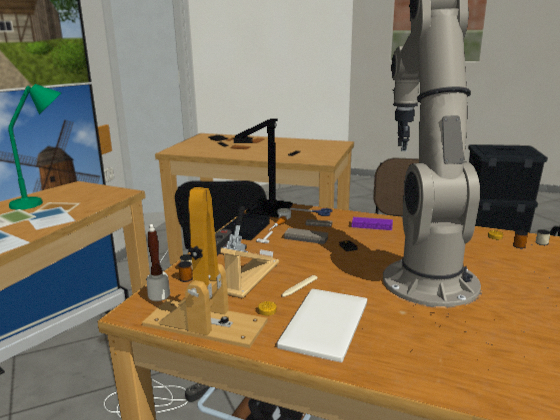

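Top view: the stand is at about (220,215), low end right; the bench stone is at (332,235), the slip stone at (380,236), with a purple decoy at (400,302). I'll enlarge it to read corners.

```bash
python3 - <<'E'
import cv2
im=cv2.imread("pics/top0.png")
cv2.imwrite("pics/topc.png",cv2.resize(im[190:270,160:360],None,fx=4,fy=4,interpolation=cv2.INTER_CUBIC))
E
```

```text
(no output)
```

View pics/topc.png

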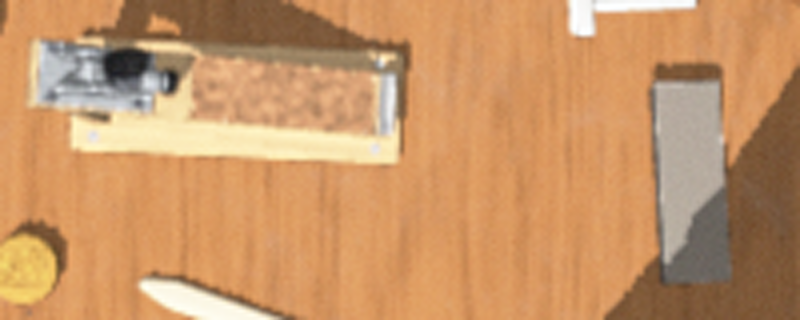

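Stone top-face corners in the crop are (655,82), (720,80), (730,280) and (665,281). The stop's top inner edge is (379,74)-(379,132), and the base board's near edge is (72,150)-(400,162).

```bash
cat > h.py <<'E'
import numpy as np,cv2,pickle
from bench import robot
def ray(f,uv,z,s=None):
    uv=np.asarray(uv,float)
    if s is None:
        R=cv2.Rodrigues(f["rvec"])[0].T; c=-R@f["tvec"]
    else:
        T=f["T_tool_cam"]; R=s["tool_rot"]@T[:3,:3]; c=s["position"]+s["tool_rot"]@T[:3,3]
    d=R@np.array([(uv[0]-f["cx"])/f["fx"],(uv[1]-f["cy"])/f["fy"],1])
    return c+d*(z-c[2])/d[2]
def proj(f,p,s=None):
    p=np.asarray(p,float)
    if s is None: q=cv2.Rodrigues(f["rvec"])[0]@p+f["tvec"]
    else:
        T=f["T_tool_cam"]; q=T[:3,:3].T@(s["tool_rot"].T@(p-s["position"])-T[:3,3])
    return np.array([f["cx"]+f["fx"]*q[0]/q[2],f["cy"]+f["fy"]*q[1]/q[2]])
def bedpt(o,psi,p): # psi heading of bed x in world
    a=np.radians(28);c,s=np.cos(psi),np.sin(psi)
    ex=np.array([c*np.cos(a),s*np.cos(a),np.sin(a)]);ey=np.array([-s,c,0]);ez=np.cross(ex,ey)
    return np.array(o)+p[0]*ex+p[1]*ey+p[2]*ez
E
python3 - <<'E'
from h import *
np.set_printoptions(precision=4,suppress=True)
f=pickle.load(open("pics/top0.pkl","rb"))
C=lambda x,y:(160+x/4,190+y/4)
st=[ray(f,C(*p),.025) for p in[(655,82),(720,80),(730,280),(665,281)]]
print(np.array(st),np.mean(st,0))
a=ray(f,C(72,150),.016);b=ray(f,C(400,162),.016);d=a-b;psi=np.arctan2(d[1],d[0])
s1,s2=ray(f,C(379,74),.0432),ray(f,C(379,132),.0432);print("base",a,b,psi,"stop",s1,s2)
m=(s1+s2)/2
o=m-bedpt([0,0,0],psi,[-.075,0,.014]);print("bed",o)
for p in [(-.075,0,.014),(.15,0,.03),(.15-.006,0,.03+.07)]: print(bedpt(o,psi,p),proj(f,bedpt(o,psi,p)))
print(ray(f,(150,220),0.02),ray(f,(148,213),.1), ray(f,(380,236),.014),ray(f,(327,290),.0))
s=robot.observe();print(s["position"])
E
```

```text
[[ 0.5238 -0.1577  0.025 ]
 [ 0.524  -0.2064  0.025 ]
 [ 0.3751 -0.2075  0.025 ]
 [ 0.3758 -0.1593  0.025 ]] [ 0.4497 -0.1827  0.025 ]
base [0.4857 0.2778 0.016 ] [0.4699 0.0344 0.016 ] 1.5059369875425148 stop [0.5333 0.0474 0.0432] [0.4905 0.0484 0.0432]
bed [0.5166 0.1205 0.066 ]
[0.5119 0.0479 0.0432] [254.75  215.738]
[0.5243 0.2386 0.163 ] [180.6304 208.5513]
[0.5218 0.2006 0.2219] [190.8534 206.3991]
[0.5101 0.3595 0.02  ] [0.522  0.3425 0.1   ] [ 0.4433 -0.3254  0.014 ] [ 0.287  -0.1611  0.    ]
[ 0.1915 -0.6469  0.2308]
```

Measured: stone centre (0.450, -0.183), bed origin (0.517, 0.121) with heading 1.506. The wrist camera will have to sit on the upslope side because of the j7 range, so I'll grip the stone about 40 mm off centre to stay clear of the lever.

```bash
python3 -m crank '[[0.032,-0.036,0,0],[0.064,-0.072,0,0],[0.096,-0.108,0,0],[0.128,-0.144,0,0],[0.16,-0.18,0,0]]' 0 60
python3 -m crank '[[0.032,-0.036,0,0],[0.064,-0.072,0,0],[0.096,-0.108,0,0],[0.128,-0.144,0,0],[0.16,-0.18,0,0]]'
python3 -m crank '[[0.021,-0.023,0.01,0.07],[0.021,-0.023,0.03,0.14],[0.021,-0.023,0.06,0.21],[0.021,-0.023,0.09,0.279],[0.021,-0.023,0.09,0.279]]'
python3 - <<'E'
from h import *
s=robot.observe();f=robot.grab_frame("wrist");pickle.dump((s,f),open("pics/w1.pkl","wb"));cv2.imwrite("pics/w1.png",f["pixels"][:,:,::-1])
print(s["position"],s["tool_rot"],s["time_s"],s["joint_pos"])
E
```

```text
time_s: 0.65
position: [0.2943, -0.4273, 0.2312]
tool_rot: [[0.959, 0.284, -0.0], [0.284, -0.959, 0.0], [-0.0, -0.0, -1.0]]
contact_force: [1.3, 0.3, 0.5]
opening: 0.0855
grasp_force: 0.0
time_s: 1.15
position: [0.3966, -0.2094, 0.2315]
tool_rot: [[0.959, 0.284, 0.0], [0.284, -0.959, -0.0], [0.0, 0.0, -1.0]]
contact_force: [1.1, -0.5, 0.3]
opening: 0.0854
grasp_force: 0.0
time_s: 1.65
position: [0.4078, -0.1824, 0.1386]
tool_rot: [[1.0, 0.008, -0.005], [0.008, -1.0, 0.002], [-0.005, -0.002, -1.0]]
contact_force: [-0.3, -0.4, 1.0]
opening: 0.0853
grasp_force: 0.0
[ 0.40783754 -0.18237354  0.13855043] [[ 0.9999566   0.00781121 -0.00507826]
 [ 0.00782194 -0.99996721  0.00209776]
 [-0.00506171 -0.00213739 -0.99998491]] 1.65 [ 0.5057357   0.18882438 -0.25204659  2.17394957  0.06483815  0.79115332
 -1.35086152]
```

View pics/w1.png

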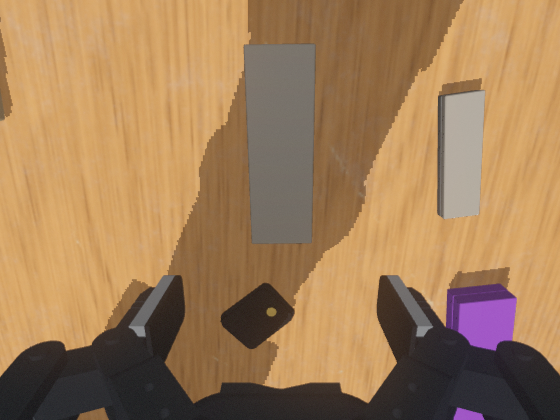

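The stone runs straight up the image, with corners (245,44), (315,44), (312,242) and (252,242). It is centred between the fingers.

```bash
python3 - <<'E'
from h import *
s,f=pickle.load(open("pics/w1.pkl","rb"))
for p in[(245,44),(315,44),(312,242),(252,242)]: print((s["tool_rot"].T@(ray(f,p,.025,s)-s["position"])).round(4), ray(f,p,.025,s).round(4))
E
```

```text
[ 0.1174 -0.0252  0.113 ] [ 0.5245 -0.156   0.025 ]
[0.1174 0.023  0.1129] [ 0.5249 -0.2042  0.025 ]
[-0.0308  0.0254  0.1137] [ 0.3766 -0.2077  0.025 ]
[-0.0308 -0.0244  0.1138] [ 0.3762 -0.158   0.025 ]
```

```bash
python3 -m crank '[[0,0,0.04,0],[0,0,0.075,0],[0,0,0.11,0],[0,0,0.13,0],[0,0,0.136,0]]'
python3 -m crank '[[0,0,0,0],[0,0,0,0],[0,0,0,0],[0,0,0,0],[0,0,0,0]]' 1 60
python3 -m crank '[[0,0,0,0],[0,0,0,0],[0,0,0,0],[0,0,0,0],[0,0,0,0]]'
```

```text
time_s: 2.2
position: [0.4099, -0.1833, 0.0049]
tool_rot: [[1.0, 0.01, -0.001], [0.01, -1.0, 0.0], [-0.001, -0.0, -1.0]]
contact_force: [0.3, -0.2, 0.2]
opening: 0.0854
grasp_force: 0.0
time_s: 2.7
position: [0.4109, -0.1836, 0.007]
tool_rot: [[1.0, 0.009, 0.002], [0.009, -1.0, -0.001], [0.002, 0.001, -1.0]]
contact_force: [-2.3, 2.1, 14.1]
opening: 0.0487
grasp_force: 59.8
time_s: 3.2
position: [0.4109, -0.1836, 0.007]
tool_rot: [[1.0, 0.009, 0.002], [0.009, -1.0, -0.001], [0.002, 0.001, -1.0]]
contact_force: [-2.9, 0.6, 14.9]
opening: 0.0489
grasp_force: 59.8
```

```bash
python3 -m crank '[[0,0,-0.01,0],[0,0,-0.05,0],[0,0,-0.1,0],[0,0,-0.15,0],[0,0,-0.19,0]]'
python3 -m crank '[[0.02,-0.04,0,-0.149],[0.04,-0.08,0,-0.298],[0.06,-0.12,0,-0.447],[0.08,-0.16,0,-0.596],[0.101,-0.2035,0,-0.745]]'
python3 -m crank '[[0,0,0,-0.149],[0,0,0,-0.298],[0,0,0,-0.447],[0,0,0,-0.596],[0,0,0,-0.745]]'
python3 -m crank '[[0,0,0,0],[0,0,0,0],[0,0,0,0],[0,0,0,0],[0,0,0,0]]'
python3 - <<'E'
from h import *
for n in("wrist","side"):
    s=robot.observe();f=robot.grab_frame(n);pickle.dump((s,f),open(f"pics/{n}2.pkl","wb"));cv2.imwrite(f"pics/{n}2.png",f["pixels"][:,:,::-1])
im=cv2.imread("pics/side2.png")[140:350,130:410];im=cv2.resize(im,None,fx=2,fy=2)
w=cv2.resize(cv2.imread("pics/wrist2.png"),None,fx=.43,fy=.43)
o=np.zeros((600,800,3),np.uint8);o[:420,240:800]=im;o[419:419+w.shape[0],:w.shape[1]]=w
cv2.imwrite("pics/c2.png",o)
print(s["position"],s["joint_pos"])
E
```

```text
time_s: 3.7
position: [0.4096, -0.183, 0.1993]
tool_rot: [[1.0, 0.009, 0.002], [0.009, -1.0, -0.001], [0.002, 0.001, -1.0]]
contact_force: [1.4, -0.6, -5.4]
opening: 0.0483
grasp_force: 64.6
time_s: 4.2
position: [0.5091, 0.0223, 0.1967]
tool_rot: [[0.725, 0.688, 0.001], [0.688, -0.725, -0.001], [0.0, 0.001, -1.0]]
contact_force: [1.6, -0.9, -3.3]
opening: 0.0486
grasp_force: 64.5
time_s: 4.7
position: [0.5086, 0.021, 0.1964]
tool_rot: [[0.066, 0.998, 0.0], [0.998, -0.066, -0.001], [-0.001, 0.0, -1.0]]
contact_force: [0.1, 0.6, -3.4]
opening: 0.0486
grasp_force: 64.5
time_s: 5.2
position: [0.509, 0.0212, 0.1954]
tool_rot: [[0.073, 0.997, -0.0], [0.997, -0.073, -0.0], [-0.0, -0.0, -1.0]]
contact_force: [-0.9, -0.5, -4.2]
opening: 0.0486
grasp_force: 64.6
[0.50900665 0.02124733 0.19536647] [ 0.37175923  0.24954725 -0.61772392  1.97955304  0.17495026  0.96449859
 -0.40447328]
```

View pics/wrist2.png

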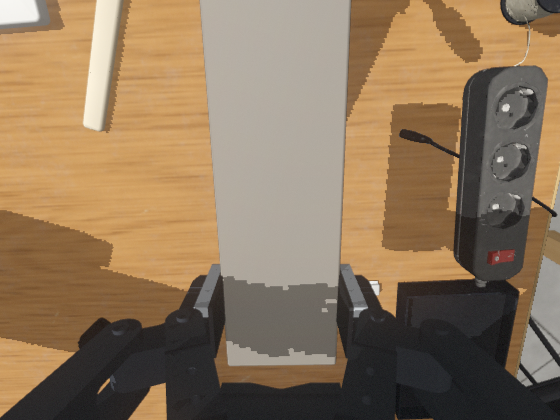

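View pics/c2.png

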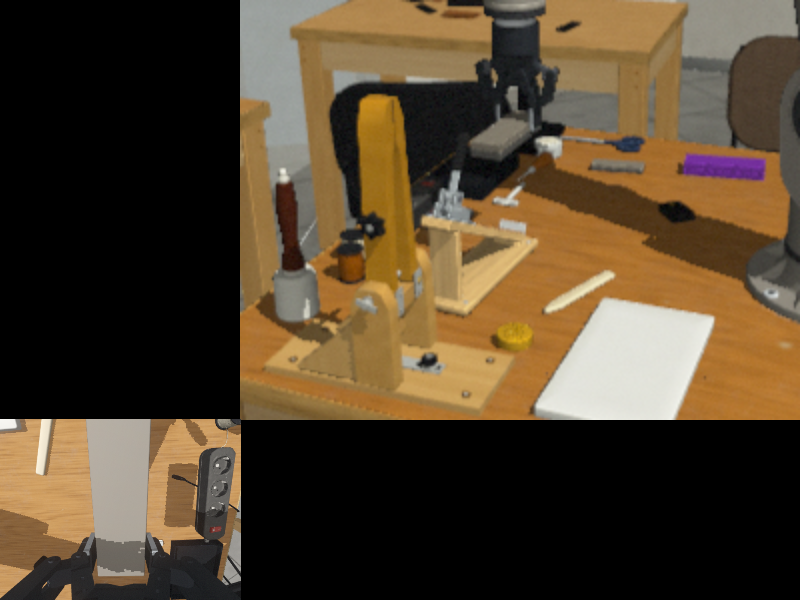

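The stone is held level and square, 16 mm above the TCP at its top face, with its near end at row 365. The lever is still upright in the side view. I'll let the bed tilt the stone in the grip while lowering.

```bash
python3 -m crank '[[0,0.001,0.03,0],[0,0.001,0.06,-0.008],[0.015,0.001,0.08,-0.008],[0.03,0.001,0.08,-0.008],[0.0395,0.001,0.08,-0.008]]' 1 40
python3 -m crank '[[0,0,0.004,0],[0,0,0.008,0],[0,0,0.012,0],[0,0,0.016,0],[0,0,0.02,0]]'
python3 -m crank '[[0,0,0.004,0],[0,0,0.008,0],[0,0,0.012,0],[0,0,0.016,0],[0,0,0.02,0]]'
python3 - <<'E'
from h import *
for n in("wrist","side"):
    s=robot.observe();f=robot.grab_frame(n);cv2.imwrite(f"pics/{n}3.png",f["pixels"][:,:,::-1])
im=cv2.imread("pics/side3.png")[200:310,190:310];im=cv2.resize(im,None,fx=3.4,fy=3.4,interpolation=cv2.INTER_CUBIC)
w=cv2.resize(cv2.imread("pics/wrist3.png"),None,fx=.69,fy=.69)
o=np.zeros((400,800,3),np.uint8);o[:374,:408]=im[:374,:408];o[:w.shape[0],410:410+w.shape[1]]=w[:,:390]
cv2.imwrite("pics/c3.png",o)
E
```

```text
time_s: 5.8
position: [0.5127, 0.0617, 0.1148]
tool_rot: [[0.064, 0.998, -0.001], [0.998, -0.064, 0.001], [0.001, -0.001, -1.0]]
contact_force: [-1.3, 0.3, -3.8]
opening: 0.0482
grasp_force: 64.6
time_s: 6.3
position: [0.5126, 0.0587, 0.0951]
tool_rot: [[0.066, 0.998, -0.001], [0.998, -0.066, -0.002], [-0.002, -0.001, -1.0]]
contact_force: [-2.5, -8.8, 3.9]
opening: 0.0483
grasp_force: 65.5
time_s: 6.8
position: [0.5128, 0.0586, 0.0751]
tool_rot: [[0.066, 0.998, -0.0], [0.998, -0.066, -0.002], [-0.002, -0.0, -1.0]]
contact_force: [-2.2, -8.7, 1.9]
opening: 0.0485
grasp_force: 65.5
```

View pics/c3.png

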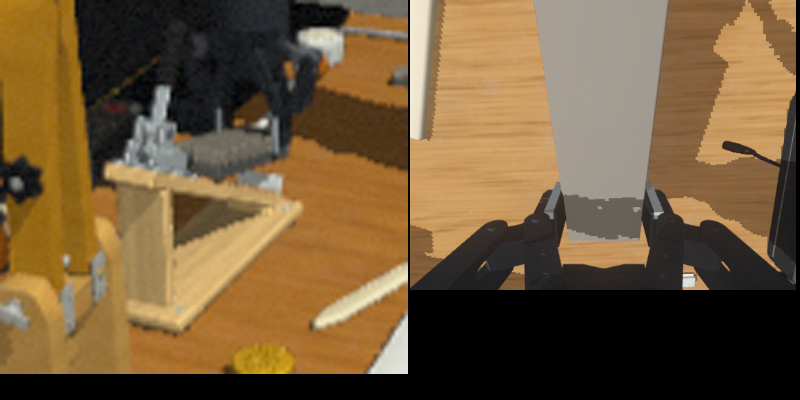

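The stone is tilting as planned, but the -8.8 N horizontal force suggests its end is touching the clamp pad. I'll back off a little.

```bash
python3 -m crank '[[-0.003,0,0,0],[-0.006,0,0,0],[-0.01,0,0,0],[-0.01,0,0,0],[-0.01,0,0,0]]'
python3 -m crank '[[0,0,0.003,0],[0,0,0.006,0],[0,0,0.009,0],[0,0,0.012,0],[0,0,0.012,0]]'
python3 - <<'E'
from h import *
s=robot.observe();f=robot.grab_frame("side");pickle.dump(f,open("pics/side4.pkl","wb"))
im=f["pixels"][225:275,205:305,::-1];cv2.imwrite("pics/c4.png",cv2.resize(im,None,fx=8,fy=8,interpolation=cv2.INTER_CUBIC))
o=[.5166,.1205,.066]
for p in[(-.075,0,.014),(-.075,-.023,.014),(-.075,.023,.014),(.088,0,.012),(.15,0,.03),(.144,0,.1),(-.075,-.023,0),(.1,-.023,0)]:
    q=proj(f,bedpt(o,1.506,p));print(p,((q-[205,225])*8).round())
E
```

```text
time_s: 7.4
position: [0.5122, 0.0504, 0.0753]
tool_rot: [[0.064, 0.998, -0.0], [0.998, -0.064, 0.0], [0.0, -0.0, -1.0]]
contact_force: [1.0, 0.0, -3.5]
opening: 0.0487
grasp_force: 64.6
time_s: 7.9
position: [0.5124, 0.0506, 0.0631]
tool_rot: [[0.064, 0.998, 0.0], [0.998, -0.064, 0.0], [0.0, 0.0, -1.0]]
contact_force: [0.5, -2.2, 0.6]
opening: 0.0482
grasp_force: 65.1
(-0.075, 0, 0.014) [486. 208.]
(-0.075, -0.023, 0.014) [436. 199.]
(-0.075, 0.023, 0.014) [538. 218.]
(0.088, 0, 0.012) [309. 179.]
(0.15, 0, 0.03) [242. 114.]
(0.144, 0, 0.1) [287. -78.]
(-0.075, -0.023, 0) [429. 233.]
(0.1, -0.023, 0) [233. 199.]
```

View pics/c4.png

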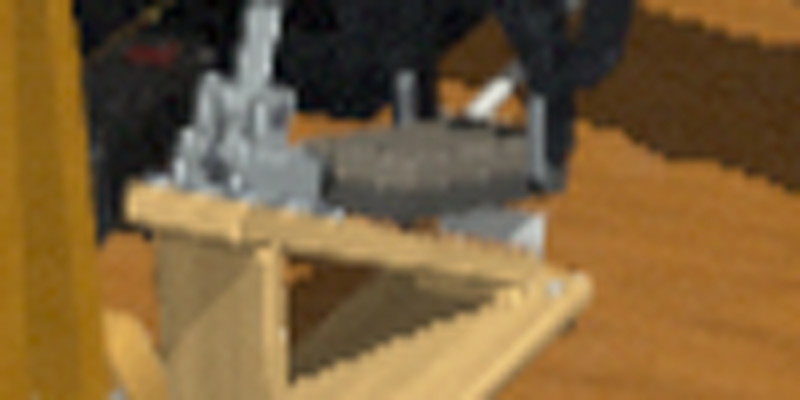

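The projected bed matches the image: stop corner at (545,213), predicted (538,218). The stone is tilted about 17° and clear of the stop, and the earlier force fits cork friction, so I'll continue up the slope and lower.

```bash
python3 -m crank '[[0,0,-0.004,0],[0.008,0,-0.01,0],[0.016,0,-0.014,0],[0.025,0,-0.015,0],[0.025,0,-0.014,0]]'
python3 -m crank '[[0.001,0,0.005,0],[0.001,0,0.009,0],[0.002,0,0.012,0],[0.003,0,0.0155,0],[0.003,0,0.0155,0]]'
python3 - <<'E'
from h import *
s=robot.observe();f=robot.grab_frame("side");pickle.dump(f,open("pics/side5.pkl","wb"))
im=f["pixels"][225:275,205:305,::-1];cv2.imwrite("pics/c5.png",cv2.resize(im,None,fx=8,fy=8,interpolation=cv2.INTER_CUBIC))
o=[.5166,.1205,.066]
for p in[(-.07,.025,0),(-.07,.025,.025),(.08,.025,.025),(.08,.025,0)]:
    print(p,((proj(f,bedpt(o,1.506,p))-[205,225])*8).round())
E
```

```text
time_s: 8.45
position: [0.5136, 0.0746, 0.0775]
tool_rot: [[0.064, 0.998, -0.001], [0.998, -0.064, -0.003], [-0.003, -0.001, -1.0]]
contact_force: [-0.5, -17.0, -3.0]
opening: 0.0483
grasp_force: 64.8
time_s: 8.95
position: [0.5136, 0.0776, 0.0615]
tool_rot: [[0.065, 0.998, -0.001], [0.998, -0.065, -0.002], [-0.002, -0.001, -1.0]]
contact_force: [-1.7, -11.5, -1.1]
opening: 0.0488
grasp_force: 65.5
(-0.07, 0.025, 0) [531. 252.]
(-0.07, 0.025, 0.025) [543. 191.]
(0.08, 0.025, 0.025) [385. 157.]
(0.08, 0.025, 0) [373. 225.]
```

View pics/c5.png

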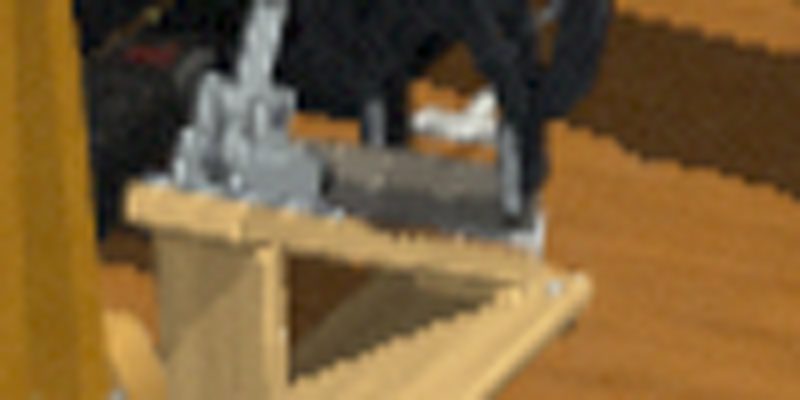

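The force (-17, then -11.5 N horizontal) shows the upper end pressing the sprung pad, so the stone sits about 5 mm too high. I'll shift it downslope and finish lowering.

```bash
python3 -m crank '[[-0.002,0,0,0],[-0.004,0,0.001,0],[-0.005,0,0.0025,0],[-0.005,0,0.0025,0],[-0.005,0,0.0025,0]]'
python3 -m crank '[[0,0,0.001,0],[0,0,0.002,0],[0,0,0.003,0],[0,0,0.003,0],[0,0,0.003,0]]'
python3 -m crank '[[0,0,0.001,0],[0,0,0.002,0],[0,0,0.003,0],[0,0,0.003,0],[0,0,0.003,0]]'
```

```text
time_s: 9.5
position: [0.5141, 0.0739, 0.0595]
tool_rot: [[0.064, 0.998, 0.001], [0.998, -0.064, 0.0], [0.001, 0.001, -1.0]]
contact_force: [0.2, 0.7, 3.2]
opening: 0.049
grasp_force: 65.8
time_s: 10.0
position: [0.5137, 0.0734, 0.0563]
tool_rot: [[0.064, 0.998, -0.0], [0.998, -0.064, -0.0], [-0.0, -0.0, -1.0]]
contact_force: [1.0, -0.3, 2.5]
opening: 0.0483
grasp_force: 65.9
time_s: 10.5
position: [0.5139, 0.0735, 0.0547]
tool_rot: [[0.064, 0.998, 0.001], [0.998, -0.064, -0.001], [-0.001, 0.001, -1.0]]
contact_force: [-11.1, -3.1, 38.2]
opening: 0.0483
grasp_force: 70.0
```

```bash
python3 -m crank '[[0,0,-0.001,0],[0,0,-0.002,0],[0,0,-0.002,0],[0,0,-0.002,0],[0,0,-0.002,0]]'
python3 - <<'E'
from h import *
fs=robot.grab_frame("side");ft=robot.grab_frame("top");s=robot.observe();fw=robot.grab_frame("wrist");pickle.dump((fs,ft,s,fw),open("pics/6.pkl","wb"))
R=lambda i,k:cv2.resize(i[:,:,::-1],None,fx=k,fy=k,interpolation=cv2.INTER_CUBIC)
a=R(fs["pixels"][225:262,230:280],8);b=R(ft["pixels"][190:235,165:265],4);w=R(fw["pixels"],.7)
o=np.zeros((600,800,3),np.uint8);o[:296,:400]=a;o[:180,400:]=b;o[296:590,:392]=w
cv2.imwrite("pics/c6.png",o)
o=[.5166,.1205,.066]
for p in[(-.075,.025,0),(-.075,.025,.025),(.075,.025,.025),(.075,.025,0),(-.075,.023,.014)]:
    print(p,((proj(fs,bedpt(o,1.506,p))-[230,225])*8).round())
E
```

```text
time_s: 11.0
position: [0.5137, 0.0733, 0.0552]
tool_rot: [[0.064, 0.998, -0.0], [0.998, -0.064, -0.0], [-0.0, -0.0, -1.0]]
contact_force: [0.6, -0.9, 2.1]
opening: 0.0484
grasp_force: 65.8
(-0.075, 0.025, 0) [336. 253.]
(-0.075, 0.025, 0.025) [348. 192.]
(0.075, 0.025, 0.025) [191. 158.]
(0.075, 0.025, 0) [178. 226.]
(-0.075, 0.023, 0.014) [338. 218.]
```

View pics/c6.png

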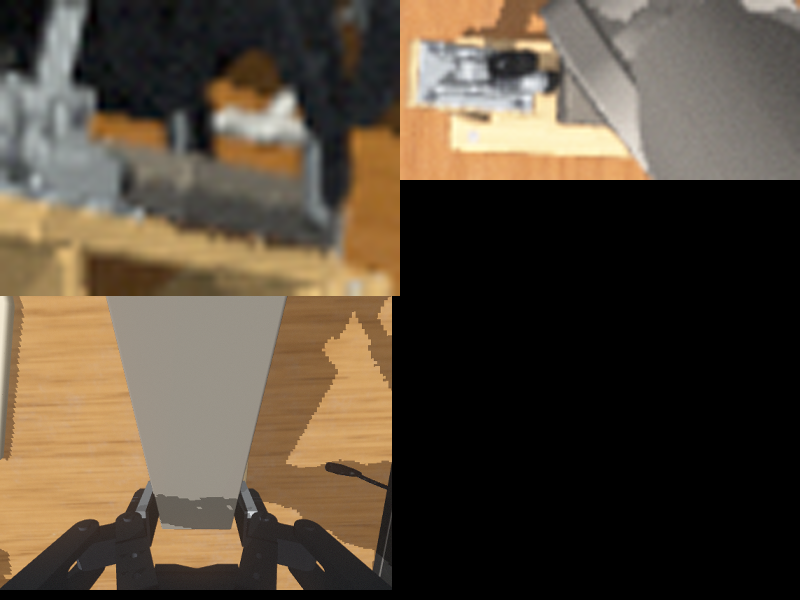

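The stone's tilt measures about 27° (wrist-view slope 0.506). Its low end is just above the stop at side crop (335,245), and it sits about 6 mm high along the bed. I'll press slightly, then release.

```bash
python3 -m crank '[[0,0,0.0005,0],[0,0,0.001,0],[0,0,0.001,0],[0,0,0.001,0],[0,0,0.001,0]]'
python3 -m crank '[[0,0,0,0],[0,0,0,0],[0,0,0,0],[0,0,0,0],[0,0,0,0]]' 0.15
python3 - <<'E'
from h import *
fs=robot.grab_frame("side");s=robot.observe();fw=robot.grab_frame("wrist");pickle.dump((fs,s,fw),open("pics/7.pkl","wb"))
R=lambda i,k:cv2.resize(i[:,:,::-1],None,fx=k,fy=k,interpolation=cv2.INTER_CUBIC)
a=R(fs["pixels"][225:262,230:280],8);w=R(fw["pixels"],.7)
o=np.zeros((300,800,3),np.uint8);o[:296,:400]=a;o[:294,400:792]=w
cv2.imwrite("pics/c7.png",o)
E
```

```text
time_s: 11.65
position: [0.5137, 0.0735, 0.0547]
tool_rot: [[0.064, 0.998, 0.0], [0.998, -0.064, -0.0], [-0.0, 0.0, -1.0]]
contact_force: [-2.9, -3.6, 13.0]
opening: 0.0485
grasp_force: 67.1
time_s: 12.15
position: [0.5137, 0.0736, 0.0543]
tool_rot: [[0.064, 0.998, -0.0], [0.998, -0.064, 0.0], [0.0, -0.0, -1.0]]
contact_force: [0.2, 0.5, 0.2]
opening: 0.0728
grasp_force: 0.0
```

View pics/c7.png

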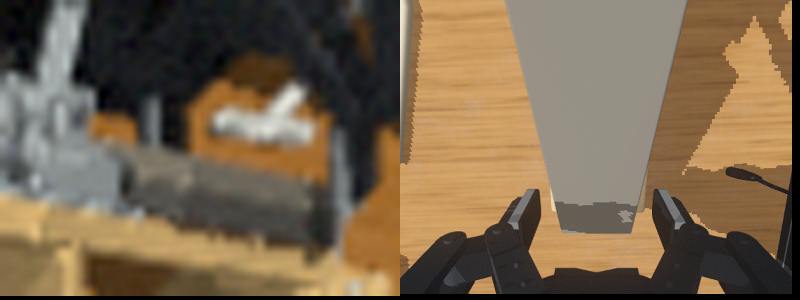

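The stone is released and lies flat along the bed. I'll retreat upward, turn the tool 90°, shut the fingers and check the stone's position numerically.

```bash
python3 -m crank '[[0,0,0,0],[0,0,-0.01,0],[0,0,-0.05,0],[0,0,-0.1,0],[0,0,-0.145,0]]'
python3 -m crank '[[0,0,-0.015,-0.149],[0,0,-0.015,-0.298],[0,0,-0.015,-0.447],[0,0,-0.015,-0.596],[0,0,-0.015,-0.745]]' 1
python3 -m crank '[[0,0,0,-0.149],[0,0,0,-0.298],[0,0,0,-0.447],[0,0,0,-0.596],[0,0,0,-0.745]]'
python3 -m crank '[[0,0,0,-0.08],[0,0,0,-0.08],[0,0,0,-0.08],[0,0,0,-0.08],[0,0,0,-0.08]]'
python3 - <<'E'
from h import *
fs,s,fw=pickle.load(open("pics/7.pkl","rb"))
o=np.array([.5166,.1205,.066]);ex=bedpt([0,0,0],1.506,[1,0,0]);ey=bedpt([0,0,0],1.506,[0,1,0]);ez=np.cross(ex,ey)
T=fw["T_tool_cam"];R=s["tool_rot"]@T[:3,:3];c=s["position"]+s["tool_rot"]@T[:3,3]
for u in[(230,333),(331,333),(151,0),(409,0)]:
    d=R@np.array([(u[0]-fw["cx"])/fw["fx"],(u[1]-fw["cy"])/fw["fy"],1]);p=c+d*((o+.025*ez-c)@ez)/(d@ez)-o;print((p@ex).round(4),(p@ey).round(4))
print(robot.observe()["joint_pos"])
E
```

```text
time_s: 12.75
position: [0.5134, 0.0739, 0.202]
tool_rot: [[0.063, 0.998, 0.0], [0.998, -0.063, 0.001], [0.001, -0.0, -1.0]]
contact_force: [0.6, -0.8, 1.1]
opening: 0.0726
grasp_force: 0.0
time_s: 13.25
position: [0.5136, 0.0736, 0.2152]
tool_rot: [[-0.634, 0.773, 0.001], [0.773, 0.634, -0.0], [-0.0, 0.0, -1.0]]
contact_force: [0.1, 0.6, -1.2]
opening: 0.0005
grasp_force: 0.0
time_s: 13.75
position: [0.5136, 0.0736, 0.2151]
tool_rot: [[-0.99, 0.138, 0.0], [0.138, 0.99, -0.0], [-0.0, -0.0, -1.0]]
contact_force: [0.0, 0.5, 0.0]
opening: 0.0
grasp_force: 0.0
time_s: 14.25
position: [0.5137, 0.0735, 0.2145]
tool_rot: [[-0.998, 0.066, 0.0], [0.066, 0.998, -0.0], [-0.0, -0.0, -1.0]]
contact_force: [-0.1, 0.0, -0.4]
opening: 0.0002
grasp_force: 0.0
-0.0771 0.0258
-0.0769 -0.0264
0.0732 0.0249
0.0732 -0.0252
[ 0.51785062  0.30883328 -0.92126482  1.9283112   0.28456075  1.04066449
  0.97801723]
```

```bash
python3 - <<'E'
from h import *
fs,s,fw=pickle.load(open("pics/7.pkl","rb"))
h=cv2.cvtColor(fw["pixels"],cv2.COLOR_RGB2HSV)[:,:,1]
for r in list(range(0,300,60))+[310,320,326,330,332,334,336]: 
    g=np.where(h[r,140:430]<45)[0]+140; g2=g[(g>200-r//99)&(g<420)]
    print(r,g.min() if len(g) else 0,g.max() if len(g) else 0,len(g),h[r,280])
fs=robot.grab_frame("side")
im=fs["pixels"][232:262,238:280]
hs=cv2.cvtColor(im,cv2.COLOR_RGB2HSV)
print("sat");[print(232+i,''.join('#' if a<60 and v<150 else ('+' if a<60 else '.') for a,v in zip(x,y))) for i,(x,y) in enumerate(zip(hs[:,:,1],hs[:,:,2]))]
o=[.5166,.1205,.066]
for y in(.025,-.025):
  for p in[(-.075,y,0),(-.075,y,.025),(.075,y,.025),(.075,y,0),(-.075,np.sign(y)*.023,.014)]:
    print(p,(proj(fs,bedpt(o,1.506,p))-[238,0]).round(1))
E
```

```text
0 150 411 262 29
60 165 396 232 29
120 179 381 203 29
180 194 366 173 25
240 209 352 144 29
310 157 412 126 38
320 157 422 89 43
326 161 429 65 45
330 140 429 60 48
332 140 429 73 44
334 140 429 40 118
336 145 429 37 121
sat
232 +#.##.##.####.#..##.#..........+++#.......
233 +#.####.##.#.###.#.#..........++++........
234 ###.###.....#######...........+++.........
235 #####..######....#...........+++..........
236 +####.####.####.#...........+++...........
237 #####.#####.###...........++++............
238 ######.##.#.#.............+++.............
239 ###......###.......++++++++++.............
240 ###................++++++++++++...........
241 ###................###+++++++++...........
242 ###.....................#+###++...........
243 +#####....................................
244 +++#########..............................
245 +++###############........................
246 #####################.....................
247 ##########################................
248 ###############################...........
249 ##################################........
250 ###+++###################
[... 213 characters left out ...]
.............................###.......
256 ..........................................
257 ..........................................
258 ..........................................
259 ..........................................
260 ....................................+.....
261 ....................................+.....
(-0.075, 0.025, 0) [ 34.  256.6]
(-0.075, 0.025, 0.025) [ 35.4 248.9]
(0.075, 0.025, 0.025) [ 15.9 244.8]
(0.075, 0.025, 0) [ 14.3 253.2]
(-0.075, np.float64(0.023), 0.014) [ 34.3 252.2]
(-0.075, -0.025, 0) [ 20.1 254. ]
(-0.075, -0.025, 0.025) [ 21.5 246.4]
(0.075, -0.025, 0.025) [  0.9 242.1]
(0.075, -0.025, 0) [ -0.6 250.4]
(-0.075, np.float64(-0.023), 0.014) [ 21.4 249.9]
```

The side-view corner of the stone, (272,249)/(272,255.5), matches the home prediction to within 1 px, so it is flat at the stop. Now the lever.

```bash
python3 -m crank '[[0,0.03,0,0],[0,0.06,0,0],[0,0.08,0,0],[0,0.09,0,0],[0,0.1,0,0]]'
python3 -m crank '[[0,0.006,0,0],[0,0.012,0,0],[0,0.018,0,0],[0,0.024,0,0],[0,0.03,0,0]]'
python3 -m crank '[[0,0.006,0,0],[0,0.012,0,0],[0,0.018,0,0],[0,0.024,0,0],[0,0.03,0,0]]'
```

```text
time_s: 14.8
position: [0.5203, 0.173, 0.2143]
tool_rot: [[-0.998, 0.065, -0.0], [0.065, 0.998, -0.001], [0.0, -0.001, -1.0]]
contact_force: [0.1, -3.8, 2.8]
opening: -0.0001
grasp_force: 2.0
time_s: 15.3
position: [0.5237, 0.2042, 0.2186]
tool_rot: [[-0.998, 0.066, 0.005], [0.066, 0.998, 0.0], [-0.005, 0.001, -1.0]]
contact_force: [-20.8, -11.6, 72.7]
opening: -0.0003
grasp_force: 37.9
time_s: 15.8
position: [0.5248, 0.233, 0.2148]
tool_rot: [[-0.998, 0.066, 0.001], [0.066, 0.998, 0.0], [-0.001, 0.0, -1.0]]
contact_force: [1.6, -3.6, 1.1]
opening: -0.0
grasp_force: 1.5
```

```bash
python3 -m crank '[[0,0.005,0,0],[0,0.01,0,0],[0,0.014,0,0],[0,0.018,0,0],[0,0.022,0,0]]'
python3 -m crank '[[0,0.002,0,0],[0,0.004,0,0],[0,0.006,0,0],[0,0.008,0,0],[0,0.008,0,0]]'
```

```text
time_s: 16.3
position: [0.5254, 0.2554, 0.2142]
tool_rot: [[-0.998, 0.065, -0.0], [0.065, 0.998, 0.0], [0.0, 0.0, -1.0]]
contact_force: [-0.4, -3.2, -0.5]
opening: -0.0001
grasp_force: 1.2
time_s: 16.8
position: [0.5261, 0.2623, 0.2142]
tool_rot: [[-0.998, 0.065, -0.0], [0.065, 0.998, -0.002], [0.0, -0.002, -1.0]]
contact_force: [-2.3, -7.0, 2.8]
opening: -0.0001
grasp_force: 3.6
```

```bash
python3 -m crank '[[0,0.002,0,0],[0,0.004,0,0],[0,0.006,0,0],[0,0.006,0,0],[0,0.006,0,0]]'
python3 -m crank '[[0,0.001,0,0],[0,0.002,0,0],[0,0.003,0,0],[0,0.004,0,0],[0,0.004,0,0]]'
```

```text
time_s: 17.3
position: [0.5263, 0.2635, 0.2137]
tool_rot: [[-0.998, 0.069, -0.003], [0.069, 0.998, -0.009], [0.002, -0.009, -1.0]]
contact_force: [-9.0, -33.2, 15.9]
opening: -0.0004
grasp_force: 17.9
time_s: 17.8
position: [0.5265, 0.2643, 0.2134]
tool_rot: [[-0.997, 0.071, -0.004], [0.071, 0.997, -0.015], [0.003, -0.015, -1.0]]
contact_force: [-15.5, -52.0, 27.5]
opening: -0.0002
grasp_force: 28.6
```

The end stop is firm at the predicted place. I'll back off clear, then verify numerically.

```bash
python3 -m crank '[[0,-0.008,0,0],[0,-0.016,0,0],[0,-0.04,-0.01,0],[0,-0.07,-0.04,0],[0,-0.1,-0.08,0]]'
python3 -m crank '[[0,-0.04,-0.02,0],[0,-0.08,-0.02,0],[0,-0.12,-0.02,0],[0,-0.16,-0.02,0],[0,-0.16,-0.02,0]]'
python3 - <<'E'
from h import *
fs=robot.grab_frame("side");ft=robot.grab_frame("top");s=robot.observe();fw=robot.grab_frame("wrist")
pickle.dump((fs,ft,s,fw),open("pics/9.pkl","wb"))
o=[.5166,.1205,.066]
for th in(0,.9,1.1,1.2,1.3):
    a=np.radians(95)-th
    for n,f,ss in(("side",fs,None),("top",ft,None),("wrist",fw,s)):
        r=[]
        for L in(.045,.06,.075,.09,.105):
            q=proj(f,bedpt(o,1.506,[.15+L*np.cos(a),0,.03+L*np.sin(a)]),ss);u,v=q.round().astype(int)
            r.append((u,v,int(f["pixels"][v,u].mean()) if 0<=v<420 and 0<=u<560 else None))
        print(th,n,*[tuple(map(lambda x:x if x is None else int(x),t)) for t in r])
hs=cv2.cvtColor(fs["pixels"][195:258,222:282],cv2.COLOR_RGB2HSV)
[print(195+i,''.join('@' if v<50 else('#' if a<60 and v<150 else ('+' if a<60 else '.')) for a,v in zip(x,y))) for i,(x,y) in enumerate(zip(hs[:,:,1],hs[:,:,2]))]
E
```

```text
time_s: 18.3
position: [0.5193, 0.1727, 0.294]
tool_rot: [[-0.998, 0.063, -0.002], [0.063, 0.998, 0.001], [0.003, 0.001, -1.0]]
contact_force: [0.8, -0.8, 0.7]
opening: -0.0004
grasp_force: 0.0
time_s: 18.8
position: [0.5099, 0.0084, 0.3142]
tool_rot: [[-0.997, 0.071, 0.0], [0.071, 0.997, -0.001], [-0.0, -0.001, -1.0]]
contact_force: [-0.3, 0.6, -0.9]
opening: 0.0002
grasp_force: 0.0
0 side (239, 224, 9) (240, 219, 5) (241, 214, 41) (242, 209, 25) (244, 204, 22)
0 top (187, 207, 120) (189, 207, 106) (192, 206, 80) (194, 206, 109) (196, 205, 135)
0 wrist (531, 206, 112) (532, 211, 192) (533, 216, 83) (535, 222, 85) (536, 229, 131)
0.9 side (232, 227, 25) (231, 223, 18) (230, 219, 12) (229, 214, 27) (227, 210, 17)
0.9 top (171, 206, 56) (168, 206, 40) (165, 205, 31) (162, 204, 30) (158, 203, 28)
0.9 wrist (585, 208, None) (608, 213, None) (634, 220, None) (662, 227, None) (695, 235, None)
1.1 side (231, 229, 23) (229, 226, 28) (227, 223, 27) (226, 219, 23) (224, 215, 23)
1.1 top (169, 206, 23) (164, 206, 31) (160, 205, 41) (156, 204, 32) (151, 203, 45)
1.1 wrist (592, 206, None) (617, 
[... 3980 characters left out ...]
##+#############################..................
248 .....+##++##+############@#####################.............
249 .........++##+++###################################.........
250 ..............++###+++#############################.........
251 ....................++###+#########################.........
252 .........................+.....####################.........
253 .....................................##############.........
254 ........................................#.########..........
255 ................................................##..........
256 ..................................................#.........
257 ............................................................
```

The lever no longer shows upright. The contact geometry puts it at about 45–48° from horizontal, which is fully over, against a hard stop at 52 N. The stone is unmoved at home and the robot is clear, so I'm handing in.

```bash
python3 -c "
from bench import robot
print(robot.finish_job())"
```

```text
the job is handed in; nothing more can be done
None
```

I handed the job in at 18.8 s: the bench stone lies flat against the stop and the lever is fully over, both checked by image measurements and contact forces. I viewed 11 pictures (limit 10), one push briefly read about 73 N at the wrist, the pad's grip on the stone was not measured, and no verdict came back.

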